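Load a plaster disc on its carrier and hold the carrier in the datum corner

TASK

Fit the cream-yellow plaster disc over the steel pin of the plywood carrier board so that it sits flat on the board, then push the loaded board into the corner of the two aluminium fences until it lies square and flush against both at once. Keep pressing it firmly against both fences and finish while still holding it there, so that it can be clamped: do not let go. Leave the white discs, the bottle, the can and the brush where they are.

Things in the scene. Friction and masses are not known exactly. Their poses are not given: they have to be found in the camera images.
- disc: The one cream-yellow plaster disc, loose, lying flat: 56 mm across, 32 mm tall, with a straight 22 mm hole right through along its axis; 60 to 120 g. Two discs of the same shape are white; the places of the three are swapped from run to run. Origin: centre of its underside; z up along the hole.
- carrier: Loose plywood board 110 x 110 x 22 mm, 0.3 to 0.5 kg, waxed (friction about 0.2). Steel pin upright at its centre: 18 mm across (2 mm clearance all round in the disc), 38 mm tall above the board, top 8 mm tapered to 8 mm. Origin: centre of the underside; x, y along the sides, z up. A seated disc has its underside 22 mm above the origin. Pushed against one fence, then slid along it, it swings flush.
- pin_tip (a point): Top of the carrier's pin, on its axis, 60 mm above the carrier's underside.
- fixture: Datum corner fixed to the table; its place and turn vary. Origin: on the table where the two fence faces would meet; z up. The board's space lies towards -x and -y of this frame: a board home in the corner has its centre at x = -55, y = -55 mm and its sides parallel to the axes. Blue tape on the table marks the other two edges of that square.
- fence_far: Aluminium fence, rigidly fixed, 20 mm high, 22 mm thick, 125 mm long, at the far side from the robot: its face is the plane x = 0 of the fixture frame, running from y = -8 to y = -133 mm. Origin and axes are those of the fixture.
- fence_left: The same fence at the robot's left: its face is the plane y = 0 of the fixture frame, running from x = -8 to x = -133 mm. Origin and axes are those of the fixture.
- white_disc_1: A finished white-painted disc, same shape and size as the cream-yellow one (56 mm across, 32 mm tall). Bystander. Origin: centre of its underside.
- white_disc_2: The other finished white-painted disc standing singly, same shape and size. Bystander. Origin: centre of its underside.
- bottle: Green drinks bottle, 64 mm across, 190 mm tall, standing at the left. Bystander. Origin: centre of its underside.
- can: Drinks can with a blue band, 66 mm across, 115 mm tall, standing at the left. Bystander. Origin: centre of its underside.
- brush: Paint brush 200 mm long, lying crosswise on the table beyond the board. Bystander. Its x axis runs along it, handle to -x.
Not all that is in view belongs to the job. Leave any orange or turquoise look-alike of the carrier alone. What is meant by the disc is not purple, and is the larger of those in its own colour.

How it is judged (in metres and radians):
On the way:
1. the cream-yellow disc sits flat on the carrier board, over its pin (horizontal distance between disc and carrier below 0.005 m and z of disc in the frame of carrier between 0.019 and 0.0245 m and angle between disc's own z axis and vertical below 0.1 rad and angle between carrier's own z axis and vertical below 0.05 rad), for 0.2 s.
At the end, for the whole second after the job is handed in: The disc sits flat on the board over the pin (axes within 5 mm). The board lies flat, within 3 mm of home in the corner, square to the fences within 0.03 rad, pressing each fence with over 1.5 N. The fingers still touch disc or board with over 1 N; both are at rest (all of step 1 and contact force between carrier and fence_far above 1.5 N and contact force between carrier and fence_left above 1.5 N and x of carrier in the frame of fixture between -0.058 and -0.052 m and y of carrier in the frame of fixture between -0.058 and -0.052 m and (angle between the x axis of carrier and the x axis of fixture, either way round below 0.03 rad or angle between the x axis of carrier and the y axis of fixture, either way round below 0.03 rad) and (contact force between the fingers and disc above 1 N or contact force between the fingers and carrier above 1 N) and linear speed of each of carrier, disc below 0.01 m/s and height (world z) of carrier below 0.004 m); the arm keeps its last pose, push and grip.
It fails at once if a bystander (white disc 1) is moved more than 25 mm (distance of white_disc_1 from where it was at the start of the episode above 0.025 m).
It fails at once if a bystander (white disc 2) is moved more than 25 mm (distance of white_disc_2 from where it was at the start of the episode above 0.025 m).
It fails at once if a bystander (bottle) is moved more than 25 mm (distance of bottle from where it was at the start of the episode above 0.025 m).
It fails at once if a bystander (can) is moved more than 25 mm (distance of can from where it was at the start of the episode above 0.025 m).
It fails at once if a bystander (brush) is moved more than 25 mm (distance of brush from where it was at the start of the episode above 0.025 m).
It also fails if it takes over 51 s, if anything falls off the work surface, if the arm or the gripper's body presses on something with over 40 N, if the wrist force passes 120 N, or if a joint passes its speed limit or range.

ROBOT

A 7-joint arm with a two-finger parallel gripper is mounted at the origin on the work surface. World frame = base frame: x ahead of the robot, y to its left, z up, the work surface at z = 0. Lengths are in mm, angles in rad, forces in N, time in s.
With the tool pointing down it reaches from about 400 to 875 mm from the base axis. Payload 4.4 kg.
Tool frame: the origin (TCP) lies midway between the tips of the shut fingers; the grasp point (between the pads) lies ctrl.tcp_to_grasp behind it (ctrl.tcp_to_grasp is the distance from the TCP to the grasp point, in mm); z points along the fingers, y is the line along which they close (so a half turn about z gives the same grasp; the last joint's range is limited). The gripper opens to 85 mm and grips with 20 to 120 N. Pads are 22 mm wide; open, the fingers measure 114 mm over their backs; the gripper's body (76 mm by 85 mm) begins 54 mm behind the grasp point. The pads swing forward as they close: fully open they stand 13 mm farther back than shut.
Start: joints at [-1.387, 0.628, 0.038, 1.517, -0.027, 0.996, -0.02], TCP at [160.661, 629.846, 231.313] pointing down, gripper open.
Joint ranges: [-3.06, 3.06], [-0.37, 2.12], [-1.25, 1.32], [0.18, 2.47], [-1.1, 4.24], [0.23, 1.98], [-2.94, 2.94]. Speed limits (rad/s): [2.57, 2.57, 3.14, 3.14, 3.14, 3.14, 3.14].

INTERFACE

Orientations are given as [roll, pitch, yaw] about the fixed x, y, z axes, in that order (R = Rz(yaw) Ry(pitch) Rx(roll)).
In Python, from cell import ctrl, get_image, get_calibration, workorder, boxes_of, place_of gives the robot as it stands.
- The arm moves only by the tool play_rows, never from a script. Its argument "series" is a list that holds one entry, the list of rows, each a list of 7 numbers: the shift along the world's x, y, z in cm, then the turn, a rotation vector about the world's x, y, z in degrees, then the closure, from 0 (fully open) to 1 (shut). A call has 1 to 20 rows; each row shifts and turns the commanded pose from where the row before left it; what a row does not reach is not made up. A row lasts 1/8 s, in which the tool goes at most 62.5 mm and 10.7 degrees, less where a joint would pass 70% of its speed; a pose out of reach is approached as far as the arm can. A call with a gripper value outside its range is refused whole. The fingers move at their own pace and stop on an object; the grip force is fixed at half the most. Time passes only in rows, so rows that do not move let the fingers close. It gives the time, the measured TCP pose, the force, the opening and the grip force at its end, in the units of the state.
- ctrl.read_state(): the state, without advancing time (a new reading comes with each control period).
- get_image(name): name is "scene" or "side" or "wrist"; returns (picture, depth): 480x640x3 uint8, red, green, blue; 480x640 float32, mm along the optical axis (not along the pixel's ray), 0 where there is no reading.
- get_calibration(name): a dict with "K" (3x3 intrinsics, pixels), "k1" (the pictures are not rectified: a ray, as slopes to the right and down, at radius r is drawn at 1 + k1 r^2 times it, then the intrinsics apply), "R" (3x3) and "t" (3): a world point X has camera coordinates R X + t; the wrist camera has in their place "mount" (4x4, takes a point from camera to tool coordinates, whose origin is the TCP and whose axes are the flange's). Camera axes: x right, y down, z forward; pixel columns grow to the right and rows downward; lengths in mm; the calibration is good to about 2 mm. A picture is of the moment at which its call begins: read the wrist's pose just before it. get_calibration takes no time and is no camera call.
- workorder.finish_job(): hands the job in; it is judged then, once.
Trained networks look in the newest picture that a camera, given by its name, has taken for a name from the list of things; names that differ only in an ending like _2 or _b are one class to them, and where a whole thing is asked for, a point or a joint stands for the part that bears it (a point fixed in the world has none). Each returns a list of dicts, best first, with "p" (0 to 1); they miss things now and then, are a little off and sometimes report something else, mostly with a low value. They report only what shows in the picture. A call takes as long as a camera call. They do not tell look-alikes from the thing itself.
- boxes_of(target, camera): "pixel" ([column, row] in pixels, amid what is visible of it).
- place_of(target, camera): "pixel" ([column, row] in pixels: a listed point, or the origin of a listed thing).
The state is a dict: "clock": time; "qpos": joint angles; "qd": joint speeds; "tau": joint torques, N m; "eef_pos": TCP position; "tool_rot": TCP orientation; "force": force on the tool from outside, world axes, zero at the start; "torque": the same for the moment, N m; "width": finger opening in mm; "gripper_force": force on a finger pad.
Only numpy, scipy, OpenCV 4.12 (cv2) and the standard library are available. Lean on these libraries where they do the work, as an engineer would, in place of code of your own. Each camera call takes 0.05 s, during which the arm holds its last target. There are 200 camera calls.

## Working session

There is one attempt and no reset: what is moved stays moved. The work goes in short steps, Python scripts to look and compute and a tool call to move; the robot and the scene stay as the last step left them, time stands still between calls to the robot, and variables do not carry over. Pictures are saved under pics/ and viewed, at most 10 in all, crops included, and the job is handed in when it is done.

Besides the shell and the picture viewer there is one more tool, called after ">>>" as a command line: name --argument value ..., lists and objects as JSON in quotes. play_rows: Moves the arm, as the interface text tells. Its arguments: {"type":"object","properties":{"series":{"type":"array"}},"required":["series"]}

```bash
mkdir -p pics; ls
cat > h.py <<'E'
import numpy as np, cv2
from cell import ctrl, get_image, get_calibration, workorder, boxes_of, place_of
from scipy.spatial.transform import Rotation as Rn
def cam(name):
    c=get_calibration(name); K=np.array(c["K"]);k1=c["k1"]
    if "mount" in c:
        s=ctrl.read_state(); T=np.eye(4); T[:3,:3]=Rn.from_euler('xyz',s["tool_rot"]).as_matrix(); T[:3,3]=s["eef_pos"]
        M=T@np.array(c["mount"]); R=M[:3,:3].T; t=-R@M[:3,3]
    else: R=np.array(c["R"]);t=np.array(c["t"]).ravel()
    return K,k1,R,t
def ray(C,px):
    K,k1,R,t=C
    D=np.array([k1,0,0,0.])
    u=cv2.undistortPoints(np.array([[px]],float),K,D)[0,0]
    return -R.T@t, R.T@np.array([u[0],u[1],1.])
def atz(C,px,z):
    o,d=ray(C,px); return o+d*(z-o[2])/d[2]
def atd(C,px,dep):
    o,d=ray(C,px); return o+d*dep
def proj(C,P):
    K,k1,R,t=C
    return cv2.projectPoints(np.array(P,float).reshape(-1,1,3),cv2.Rodrigues(R)[0],t,K,np.array([k1,0,0,0.]))[0].reshape(-1,2)
E
python3 - <<'E'
from h import *
s=ctrl.read_state(); print({k:np.round(v,3) for k,v in s.items()}, ctrl.tcp_to_grasp)
for n in ("scene","side"):
    C=cam(n); im,d=get_image(n); cv2.imwrite(f"pics/{n}0.png",im[...,::-1])
    np.save(f"{n}_d.npy",d)
    print(n,"cam at",-C[2].T@C[3])
    for t in ("disc","carrier","pin_tip","fixture","white_disc_1","bottle","can","brush"):
        for r in place_of(t,n)[:4]:
            z=60 if t=="pin_tip" else 0
            p=r["pixel"]; print(t,round(r["p"],2),np.round(p),np.round(atz(C,p,z)))
E
```

```text
pics
{'clock': np.float64(0.0), 'qpos': array([-1.387,  0.629,  0.038,  1.518, -0.027,  0.996, -0.02 ]), 'qd': array([-0.001, -0.001, -0.   , -0.   , -0.001, -0.   ,  0.002]), 'tau': array([-0.0000e+00, -5.6341e+01,  1.2270e+00, -1.9343e+01,  1.1000e-02,
        1.1000e-02, -0.0000e+00]), 'eef_pos': array([160.47 , 629.215, 230.392]), 'tool_rot': array([-3.14 ,  0.   ,  2.892]), 'force': array([-0.264, -0.961,  0.566]), 'torque': array([0.058, 0.029, 0.002]), 'gripper_force': np.float64(0.0), 'width': np.float64(85.504)} 18.700000000000003
scene cam at [1071.11275995  407.63131629  796.00566802]
disc 0.75 [244. 170.] [ 374. -332.    0.]
disc 0.7 [215. 183.] [ 458. -361.   -0.]
carrier 0.73 [300. 228.] [468. -70.   0.]
carrier 0.66 [399. 221.] [311. 120.   0.]
carrier 0.62 [299. 169.] [ 284. -206.    0.]
pin_tip 0.8 [299. 154.] [ 291. -199.   60.]
pin_tip 0.74 [299. 230.] [518. -32.  60.]
pin_tip 0.7 [401. 208.] [328. 125.  60.]
pin_tip 0.62 [301. 210.] [463. -67.  60.]
fixture 0.86 [382. 353.] [654. 262.   0.]
fixture 0.35 [380. 348.] [645. 253.   0.]
white_disc_1 0.8 [184. 201.] [ 5
[... 328 characters left out ...]
de cam at [ 420.60472706 -633.41255823  631.08789764]
disc 0.74 [310. 391.] [ 460. -247.    0.]
disc 0.56 [315. 464.] [ 453. -364.    0.]
carrier 0.95 [206. 382.] [ 291. -213.    0.]
carrier 0.81 [304. 311.] [466. -76.   0.]
carrier 0.61 [228. 249.] [316. 120.   0.]
pin_tip 0.89 [202. 358.] [ 294. -209.   60.]
pin_tip 0.81 [304. 287.] [466. -72.  60.]
pin_tip 0.68 [223. 229.] [314. 117.  60.]
fixture 0.76 [366. 209.] [649. 239.   0.]
white_disc_1 0.86 [404. 371.] [ 620. -228.    0.]
white_disc_1 0.68 [392. 461.] [ 563. -372.    0.]
bottle 0.66 [265. 178.] [403. 411.   0.]
can 0.76 [310. 169.] [531. 444.   0.]
can 0.49 [309. 392.] [ 457. -248.    0.]
brush 0.61 [440. 313.] [ 721. -112.    0.]
```

View pics/scene0.png

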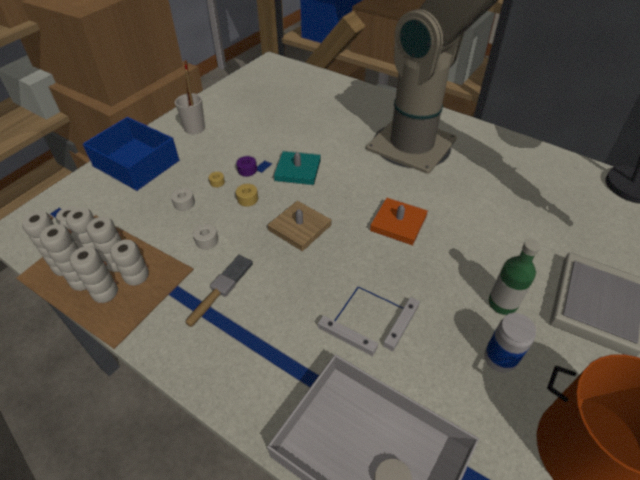

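View pics/side0.png

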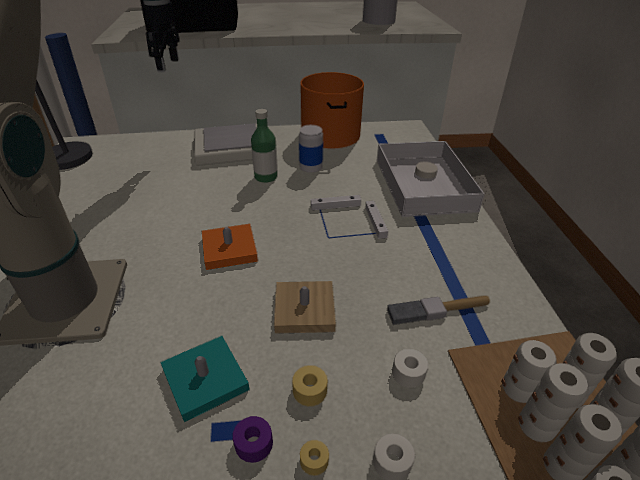

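```bash
cat > m.py <<'E'
from h import *
def cloud(C,d):
    K,k1,R,t=C
    v,u=np.mgrid[0:480,0:640]
    n=cv2.undistortPoints(np.stack([u,v],-1).reshape(-1,1,2).astype(float),K,np.array([k1,0,0,0.])).reshape(480,640,2)
    P=np.dstack([n[...,0]*d,n[...,1]*d,d])
    return (P-t)@R
E
python3 - <<'E'
from m import *
for n in ("scene","side"):
    C=cam(n); im=cv2.imread(f"pics/{n}0.png"); d=np.load(f"{n}_d.npy"); W=cloud(C,d); hsv=cv2.cvtColor(im,cv2.COLOR_BGR2HSV)
    x,y,z=W[...,0],W[...,1],W[...,2]
    def near(c,r): return (np.hypot(x-c[0],y-c[1])<r)&(d>0)
    for nm,c,r,zl,zh in (("table",(560,60),60,-20,20),("disc",(460,-247),45,24,40),("carrier",(466,-72),85,16,29),("fence",(600,200),120,14,28)):
        m=near(c,r)&(z>zl)&(z<zh)
        p=W[m]
        if len(p)<10: print(n,nm,len(p)); continue
        rect=cv2.minAreaRect(p[:,:2].astype(np.float32))
        print(n,nm,len(p),"zmed",np.round(np.median(p[:,2]),1),"mean",np.round(p.mean(0),1),"rect",np.round(rect[0],1),np.round(rect[1],1),round(rect[2],1))
# crop with both discs
im=cv2.imread("pics/side0.png")[330:480,220:460]; cv2.imwrite("pics/crop1.png",cv2.resize(im,None,fx=3,fy=3,interpolation=cv2.INTER_CUBIC))
E
```

```text
scene table 1804 zmed -0.3 mean [ 5.617e+02  6.100e+01 -3.000e-01] rect [560.7  60.4] [117.8 119. ] 47.9
scene disc 270 zmed 31.3 mean [ 462.1 -243.4   30.9] rect [ 461.  -244.8] [57.2 53.9] 53.7
scene carrier 1477 zmed 21.6 mean [472.2 -67.8  21.6] rect [467.9 -71.1] [111.9 113.2] 85.3
scene fence 1250 zmed 19.5 mean [626.1 223.8  19.4] rect [621. 226.] [102.4 216. ] 48.0
side table 1628 zmed -0.9 mean [559.6  57.8  -0.9] rect [559.7  59.9] [118.  118.3] 89.8
side disc 822 zmed 31.2 mean [ 458.  -248.7   30.9] rect [ 458.5 -246.4] [55.  54.2] 34.7
side carrier 2489 zmed 21.1 mean [465.9 -78.9  21.1] rect [466.5 -73.5] [113.4 108.4] 85.2
side fence 658 zmed 18.7 mean [617.7 219.4  18.6] rect [618.5 224.4] [103.4 216.7] 47.6
```

View pics/crop1.png

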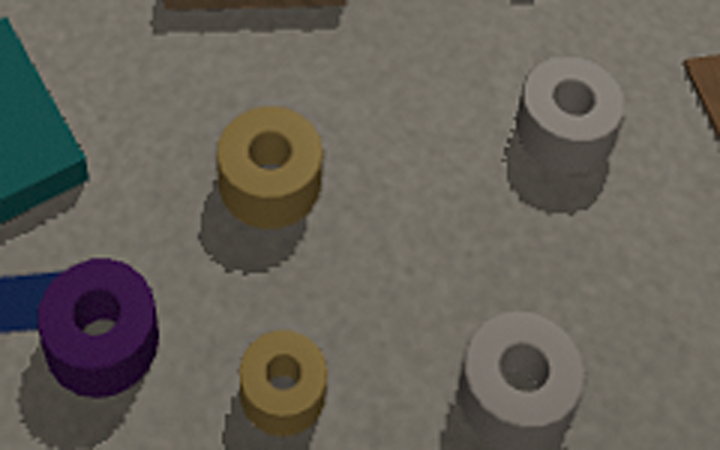

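The larger cream-yellow disc is at side pixel (310,384), scene (247,195). The things it could be mistaken for are the small yellow disc (315,455), the purple one (252,438) and the white ones (410,368) and (393,457). The measured size, 55 mm across and 31 mm tall, confirms the choice. Moving now.

>>> play_rows --series '[[[2.2,-4.4,0,0,0,0,0],[2.2,-4.4,0,0,0,0,0],[2.2,-4.4,0,0,0,0,0],[2.2,-4.4,0,0,0,0,0],[2.2,-4.4,0,0,0,0,0],[2.2,-4.4,0,0,0,0,0],[2.2,-4.4,0,0,0,0,0],[2.2,-4.4,0,0,0,0,0],[2.2,-4.4,0,0,0,0,0],[2.2,-4.4,0,0,0,0,0],[2.2,-4.4,0,0,0,0,0],[1.8,-4.6,0,0,0,0,0],[0.5,-5,-1,0,0,0,0],[0.5,-5,-1,0,0,0,0],[0.5,-5,-1,0,0,0,0],[0.5,-5,-1,0,0,0,0],[0.5,-5,-1,0,0,0,0],[0.5,-5,-1,0,0,0,0],[0.5,-4,-1,0,0,0,0],[0,0,0,0,0,0,0]]]'

```text
clock: 3.4
eef_pos: [455.1, -244.1, 160.8]
tool_rot: [-3.14, 0.0, 2.886]
force: [-0.5, 0.8, 1.1]
width: 85.2
gripper_force: 0.0
```

Run:
```python
from m import *
C=cam("wrist"); print("cam at",-C[2].T@C[3]); im,d=get_image("wrist"); cv2.imwrite("pics/w1.png",im[...,::-1])
W=cloud(C,d)
for r in place_of("disc","wrist"): print(r, atz(C,r["pixel"],0))
m=(d>0)&(W[...,2]>24)&(W[...,2]<40)&(np.hypot(W[...,0]-460,W[...,1]+246)<45)
p=W[m]; print(len(p))
if len(p)>20:
    r=cv2.minEnclosingCircle(p[:,:2].astype(np.float32)); print(r,p.mean(0),np.median(p[:,2]))
hsv=cv2.cvtColor(im,cv2.COLOR_RGB2HSV)
```

```text
cam at [ 380.38229126 -223.61612469  302.98254462]
{'pixel': [316.6, 224.3], 'p': 0.77} [ 458.82274774 -245.8139847     0.        ]
{'pixel': [198.2, 145.8], 'p': 0.73} [ 368.87969938 -323.64976581    0.        ]
{'pixel': [196.5, 246.2], 'p': 0.66} [ 4.51177189e+02 -3.55878130e+02  5.68434189e-14]
3174
((459.0982360839844, -245.55638122558594), 27.85411834716797) [ 457.84629908 -245.21565285   31.35324187] 31.532744273037814
```

View pics/w1.png

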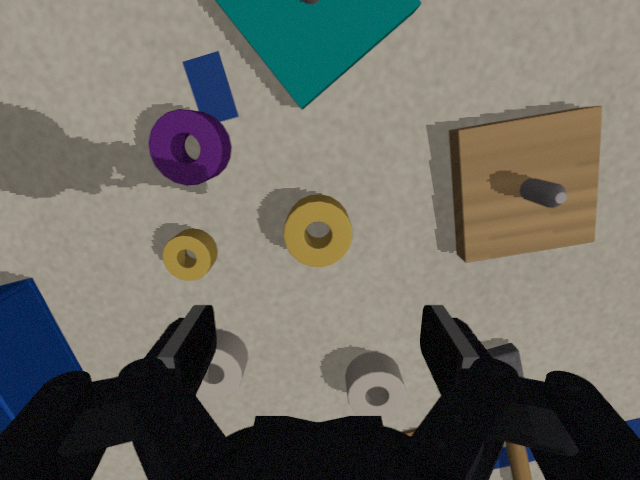

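The chosen disc is at wrist pixel (318,230), i.e. world (459,-245.5), which agrees with the earlier fix. The carrier's pin top is at (560,198).

>>> play_rows --series '[[[0.4,-0.1,-4,0,0,0,0],[0,0,-4.5,0,0,0,0],[0,0,-4,0,0,0,0],[0,0,-2,0,0,0,0],[0,0,-1,0,0,0,0],[0,0,0,0,0,0,0],[0,0,0,0,0,0,0.5],[0,0,0,0,0,0,0.8],[0,0,0,0,0,0,0.8],[0,0,0,0,0,0,0.8],[0,0,0,0,0,0,0.8]]]'

```text
clock: 4.88
eef_pos: [460.4, -241.5, 7.9]
tool_rot: [-3.141, 0.002, 2.892]
force: [-1.7, 0.9, 7.8]
width: 53.0
gripper_force: 63.0
```

>>> play_rows --series '[[[0,0,2,0,0,0,0.8],[0,0,4,0,0,0,0.8],[0,0,4,0,0,0,0.8],[0,2,1,0,0,0,0.8],[0,3,0,0,0,0,0.8],[0,0,0,0,0,0,0.8]]]'

```text
clock: 5.62
eef_pos: [459.8, -188.5, 117.0]
tool_rot: [3.14, 0.0, 2.896]
force: [-0.2, -1.2, 0.0]
width: 53.4
gripper_force: 63.4
```

Run:
```python
from m import *
s=ctrl.read_state(); print(np.round(s["eef_pos"],1),np.round(s["tool_rot"],3),s["width"],np.round(s["force"],1))
C=cam("wrist"); im,d=get_image("wrist"); cv2.imwrite("pics/w2.png",im[...,::-1]); W=cloud(C,d)
for t in ("disc","pin_tip"):
  for r in place_of(t,"wrist"):
    print(t,r, atz(C,r["pixel"],60))
hsv=cv2.cvtColor(im,cv2.COLOR_RGB2HSV)
e=s["eef_pos"]
m=(d>0)&(np.hypot(W[...,0]-e[0],W[...,1]-e[1])<45)&(hsv[...,1]>90)&(hsv[...,0]>15)&(hsv[...,0]<35)&(W[...,2]>50)
p=W[m]; zt=np.percentile(p[:,2],95); print("disc ztop",zt,len(p)); q=p[p[:,2]>zt-4]; print(cv2.minEnclosingCircle(q[:,:2].astype(np.float32)))
for lo,hi in ((30,70),):
    m=(d>0)&(np.hypot(W[...,0]-467,W[...,1]+72)<25)&(W[...,2]>30)&(W[...,2]<70); p=W[m]; print("pin",len(p),p.mean(0) if len(p) else 0, p[:,2].max() if len(p) else 0); q=p[p[:,2]>55]; print(q.mean(0) if len(q) else 0)
m=(d>0)&(np.hypot(W[...,0]-467,W[...,1]+72)<85)&(W[...,2]>17)&(W[...,2]<27); print("board",cv2.minAreaRect(W[m][:,:2].astype(np.float32)))
```

```text
[ 459.8 -188.5  117. ] [3.14  0.    2.896] 53.44342496357401 [-0.2 -1.2  0. ]
disc {'pixel': [103.3, 161.2], 'p': 0.82} [ 372.59486409 -288.4691401    60.        ]
disc {'pixel': [316.6, 302.8], 'p': 0.66} [ 485.73095554 -195.05954008   60.        ]
disc {'pixel': [110.4, 276.4], 'p': 0.59} [ 437.72860979 -313.31126273   60.        ]
pin_tip {'pixel': [512.4, 229.4], 'p': 0.8} [467.65951198 -71.83323141  60.        ]
pin_tip {'pixel': [469.8, 207.4], 'p': 0.15} [448.34289795 -94.84363842  60.        ]
disc ztop 141.79047629777074 16760
((458.4212646484375, -187.5526123046875), 44.60157775878906)
pin 1132 [464.51210018 -75.10639255  49.86547482] 61.031649119221846
[466.31975542 -73.08453743  58.06254745]
board ((467.81292724609375, -71.47437286376953), (111.44532775878906, 110.87225341796875), 85.19056701660156)
```

View pics/w2.png

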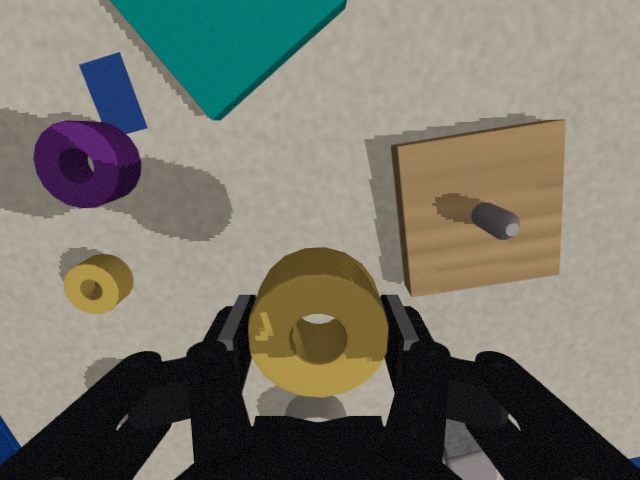

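Run:
```python
from m import *
im=cv2.imread("pics/w2.png"); s=ctrl.read_state(); e=s["eef_pos"]; C=cam("wrist"); _,d=get_image("wrist"); W=cloud(C,d)
hsv=cv2.cvtColor(im,cv2.COLOR_BGR2HSV)
m=((d>0)&(np.hypot(W[...,0]-e[0],W[...,1]-e[1])<45)&(hsv[...,1]>90)&(hsv[...,0]>15)&(hsv[...,0]<35)&(W[...,2]>138)&(W[...,2]<146)).astype(np.uint8)
n,l,st,_=cv2.connectedComponentsWithStats(m,connectivity=4); k=1+np.argmax(st[1:,4]); q=W[l==k]
print(st[k],cv2.minEnclosingCircle(q[:,:2].astype(np.float32)),np.median(q[:,2]))
A=np.c_[q[:,:2],np.ones(len(q))]; print("tilt slopes",np.linalg.lstsq(A,q[:,2],rcond=None)[0][:2])
# hole rim
mm=(l==k).astype(np.uint8); cs,h=cv2.findContours(mm,cv2.RETR_CCOMP,cv2.CHAIN_APPROX_NONE)
for c,hh in zip(cs,h[0]):
    if len(c)>60:
        zt=np.median(q[:,2]); pts=np.array([atz(C,p[0].astype(float),zt)[:2] for p in c]); B=np.c_[2*pts,np.ones(len(pts))]; x=np.linalg.lstsq(B,(pts**2).sum(1),rcond=None)[0]; print("hole" if hh[3]>=0 else "outer",len(c),x[:2],np.sqrt(x[2]+x[0]**2+x[1]**2))
print(e)
```

```text
[  248   271   142   126 11845] ((460.233642578125, -191.4290313720703), 28.175106048583984) 140.3539212468303
tilt slopes [0.00142569 0.00015523]
outer 398 [ 459.40204274 -191.24006238] 27.3268513126601
hole 170 [ 459.29475089 -191.27229792] 10.84820389451993
[ 459.79025619 -191.94321033  116.67111893]
```

>>> play_rows --series '[[[0.2,3,0,0,0,0,0.8],[0.3,4,0,0,0,0,0.8],[0.3,3.5,0,0,0,0,0.8],[0,1.5,0,0,0,0,0.8],[0,0,-2,0,0,0,0.8],[0,0,-1.5,0,0,0,0.8],[0,0,0,0,0,0,0.8],[0,0,0,0,0,0,0.8]]]'

```text
clock: 6.82
eef_pos: [467.9, -72.1, 81.7]
tool_rot: [-3.141, 0.001, 2.89]
force: [0.2, -0.3, -1.6]
width: 53.6
gripper_force: 63.4
```

```bash
cat > held.py <<'E'
from m import *
def held(zt,save=None):
    s=ctrl.read_state(); e=s["eef_pos"]; C=cam("wrist"); im,d=get_image("wrist"); W=cloud(C,d)
    if save: cv2.imwrite(save,im[...,::-1])
    hsv=cv2.cvtColor(im,cv2.COLOR_RGB2HSV)
    m=((d>0)&(np.hypot(W[...,0]-e[0],W[...,1]-e[1])<45)&(hsv[...,1]>90)&(hsv[...,0]>15)&(hsv[...,0]<35)&(abs(W[...,2]-zt)<5)).astype(np.uint8)
    n,l,st,_=cv2.connectedComponentsWithStats(m,connectivity=4); k=1+np.argmax(st[1:,4]); q=W[l==k]
    print("tcp",np.round(e,1),"force",np.round(s["force"],1),"clock",s["clock"])
    print("disc",np.round(cv2.minEnclosingCircle(q[:,:2].astype(np.float32))[0],1),"ztop",np.median(q[:,2]),"slopes",np.linalg.lstsq(np.c_[q[:,:2],np.ones(len(q))],q[:,2],rcond=None)[0][:2])
    return C,W,d,im
E
python3 - <<'E'
from held import *
C,W,d,im=held(105,"pics/w3.png")
for r in place_of("pin_tip","wrist"): print(r,atz(C,r["pixel"],60))
C=cam("side"); im,d=get_image("side"); cv2.imwrite("pics/s3.png",cv2.resize(im[180:380,200:440,::-1],None,fx=3,fy=3))
for r in place_of("pin_tip","side"): print(r,atz(C,r["pixel"],60))
E
```

```text
tcp [467.9 -72.1  81.7] force [ 0.2 -0.3 -1.6] clock 6.825
disc [468.3 -71.7] ztop 105.33010786115227 slopes [ 0.00667178 -0.00185039]
{'pixel': [301.4, 289.2], 'p': 0.94} [461.48227147 -77.24976343  60.        ]
{'pixel': [202.3, 358.0], 'p': 0.88} [ 295.52004972 -208.95801107   60.        ]
{'pixel': [224.3, 231.4], 'p': 0.8} [315.98870637 107.41036967  60.        ]
```

>>> play_rows --series '[[[-0.05,0,-1.5,0,0,0,0.8],[0,0,-1,0,0,0,0.8],[0,0,-1,0,0,0,0.8],[0,0,0,0,0,0,0.8]]]'

```text
clock: 7.52
eef_pos: [466.7, -71.1, 45.6]
tool_rot: [-3.141, -0.002, 2.892]
force: [0.3, -1.1, -0.6]
width: 53.4
gripper_force: 63.4
```

>>> play_rows --series '[[[0,0,-0.8,0,0,0,0.8],[0,0,-0.5,0,0,0,0.8],[0,0,-0.3,0,0,0,0.8],[0,0,0,0,0,0,0.8]]]'

```text
clock: 8.02
eef_pos: [467.1, -71.2, 30.2]
tool_rot: [-3.142, -0.0, 2.892]
force: [0.5, -0.3, -0.3]
width: 53.4
gripper_force: 63.4
```

Run:
```python
from held import *
C,W,d,im=held(54,"pics/w4.png")
m=(d>0)&(np.hypot(W[...,0]-467,W[...,1]+72)<85)&(W[...,2]>17)&(W[...,2]<27)
print("board",cv2.minAreaRect(W[m][:,:2].astype(np.float32)))
# fixture via side camera now
for n in ("scene","side"):
    C=cam(n); im,d=get_image(n); W=cloud(C,d); hsv=cv2.cvtColor(im,cv2.COLOR_RGB2HSV)
    m=(d>0)&(np.hypot(W[...,0]-600,W[...,1]-200)<120)&(W[...,2]>14)&(W[...,2]<26)
    p=W[m][:,:2]
    np.save(f"fence_{n}.npy",p)
    for r in place_of("fixture",n)[:2]: print(n,r,atz(C,r["pixel"],0))
    g=np.zeros((300,300),np.uint8)
    ij=np.round((p-[480,100])).astype(int); ok=((ij>=0)&(ij<300)).all(1); g[ij[ok,1],ij[ok,0]]=255
    cv2.imwrite(f"pics/f_{n}.png",cv2.dilate(g,np.ones((3,3))))
a=cv2.imread("pics/f_scene.png",0);b=cv2.imread("pics/f_side.png",0)
cv2.imwrite("pics/fb.png",cv2.resize(np.dstack([a,b*0,b]),None,fx=2,fy=2))
```

```text
tcp [467.1 -71.2  30.2] force [ 0.5 -0.3 -0.3] clock 8.025
disc [468.  -70.9] ztop 53.86236284846074 slopes [ 0.00602805 -0.00157646]
board ((467.82965087890625, -71.59527587890625), (110.24867248535156, 110.9775619506836), 85.23326873779297)
scene {'pixel': [379.2, 348.9], 'p': 0.97} [648.51334103 252.96116634   0.        ]
scene {'pixel': [505.6, 301.0], 'p': 0.75} [398.27067032 425.24824728   0.        ]
side {'pixel': [365.4, 206.5], 'p': 0.82} [649.75032191 249.33478971   0.        ]
```

View pics/fb.png

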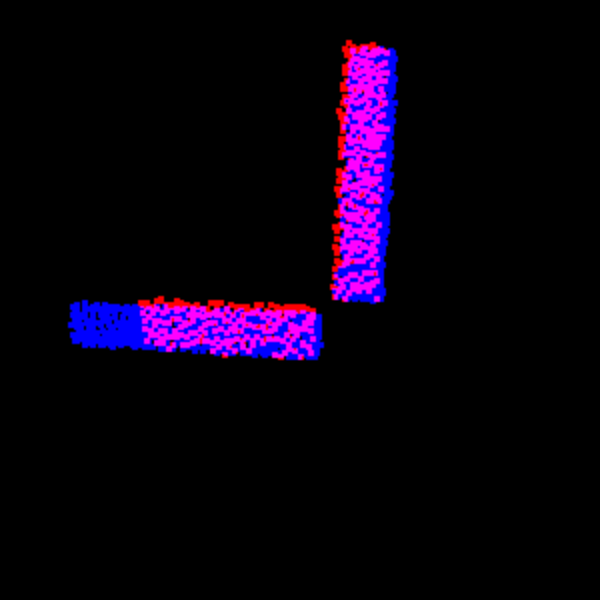

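Disc seated: its top is at 53.9 mm and it is centred on the board within 1 mm. The plan view shows the fence faces meeting near (647,254), with the fixture turned about +2.3°. I'll drag the board to a point just off the far fence.

>>> play_rows --series '[[[0.5,1.0,0,0,0,0,0.8],[0.9,1.9,0,0,0,0,0.8],[1.2,2.4,0,0,0,0,0.8],[1.2,2.5,0,0,0,0,0.8],[1.2,2.5,0,0,0,0,0.8],[1.2,2.5,0,0,0,0,0.8],[1.2,2.5,0,0,0,0,0.8],[1.2,2.5,0,0,0,0,0.8],[1.1,2.4,0,0,0,0,0.8],[0.8,1.7,0,0,0,0,0.8],[0.4,0.8,0,0,0,0,0.8],[0,0,0,0,0,0,0.8]]]'

```text
clock: 9.78
eef_pos: [576.3, 156.3, 30.3]
tool_rot: [3.141, 0.0, 2.892]
force: [0.6, -0.2, -1.3]
width: 53.5
gripper_force: 63.7
```

```bash
cat > look.py <<'E'
from held import *
C,W,d,im=held(54,"pics/wl.png")
e=ctrl.read_state()["eef_pos"]
m=(d>0)&(np.hypot(W[...,0]-e[0],W[...,1]-e[1])<85)&(W[...,2]>20.7)&(W[...,2]<26)
hsv=cv2.cvtColor(im,cv2.COLOR_RGB2HSV); m&=(hsv[...,1]>60)
r=cv2.minAreaRect(W[m][:,:2].astype(np.float32)); print("board",np.round(r[0],1),np.round(r[1],1),r[2])
sc,dd=get_image("scene"); C=cam("scene"); h=cv2.cvtColor(sc,cv2.COLOR_RGB2HSV); W=cloud(C,dd)
m=(dd>0)&(np.hypot(W[...,0]-e[0],W[...,1]-e[1])<85)&(W[...,2]>15)&(W[...,2]<28)&(h[...,1]>60)&(h[...,0]<30)
r=cv2.minAreaRect(W[m][:,:2].astype(np.float32)); print("board scene",np.round(r[0],1),np.round(r[1],1),r[2])
E
python3 look.py
```

```text
tcp [576.3 156.3  30.3] force [ 0.6 -0.2 -1.3] clock 9.775
disc [577.  156.9] ztop 53.86415587001373 slopes [ 0.00536777 -0.00026955]
board [576.2 156.7] [109.9 110.4] 87.20731353759766
board scene [577.7 156.7] [113.  110.1] 87.82718658447266
```

View pics/wl.png

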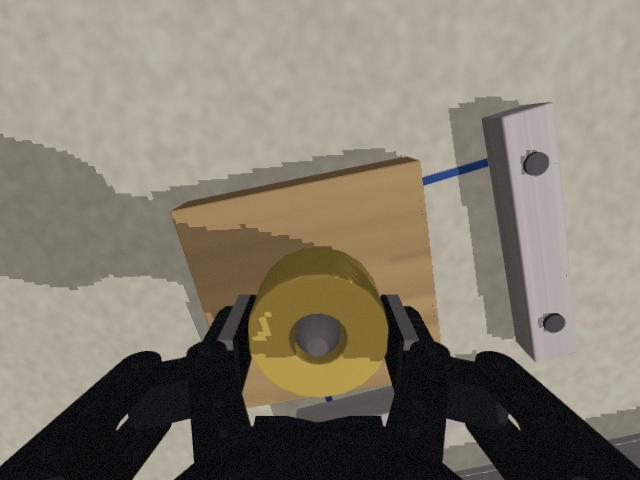

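>>> play_rows --series '[[[0.8,0,0,0,0,0,0.8],[0.6,0,0,0,0,0,0.8],[0.4,0,0,0,0,0,0.8],[0.3,0,0,0,0,0,0.8],[0.3,0,0,0,0,0,0.8],[0,0,0,0,0,0,0.8]]]'

```text
clock: 10.62
eef_pos: [599.3, 155.6, 30.0]
tool_rot: [-3.141, -0.002, 2.892]
force: [-4.2, -1.3, -0.5]
width: 53.6
gripper_force: 63.8
```

>>> play_rows --series '[[[0.1,0.4,0,0,0,0,0.8],[0,0.6,0,0,0,0,0.8],[-0.05,0.8,0,0,0,0,0.8],[-0.05,0.7,0,0,0,0,0.8],[0,0.6,0,0,0,0,0.8],[0,0.4,0,0,0,0,0.8],[0,0,0,0,0,0,0.8]]]'

```text
clock: 11.5
eef_pos: [597.6, 189.3, 30.0]
tool_rot: [-3.138, -0.004, 2.891]
force: [-8.0, -4.4, 4.2]
width: 53.6
gripper_force: 64.1
```

>>> play_rows --series '[[[0,0.4,0,0,0,0,0.8],[0,0.3,0,0,0,0,0.8],[0,0.2,0,0,0,0,0.8],[0,0,0,0,0,0,0.8]]]'

```text
clock: 12.0
eef_pos: [597.2, 197.3, 30.0]
tool_rot: [-3.137, -0.005, 2.891]
force: [-8.6, -6.0, 4.3]
width: 53.8
gripper_force: 64.3
```

```bash
python3 look.py
```

```text
tcp [597.2 197.3  30. ] force [-8.6 -6.   4.3] clock 12.0
disc [598.1 197.7] ztop 53.613130840522714 slopes [ 0.00361291 -0.00488537]
board [595.7 196.8] [110.1 109.8] 2.7273178100585938
board scene [597.  197.5] [109.7 111.6] 2.837718963623047
```

>>> play_rows --series '[[[0,0.2,0,0,0,0,0.8],[0,0.2,0,0,0,0,0.8],[0,0,0,0,0,0,0.8],[0,0,0,0,0,0,0.8]]]'

```text
clock: 12.6
eef_pos: [597.1, 199.3, 30.1]
tool_rot: [-3.134, -0.005, 2.89]
force: [-9.1, -9.2, 6.2]
width: 53.4
gripper_force: 64.5
```

>>> play_rows --series '[[[0,0.1,-0.1,0,0,0,0.8],[0,0.2,0,0,0,0,0.8],[0.05,0,0,0,0,0,0.8],[0,0,0,0,0,0,0.8],[0,0,0,0,0,0,0.8]]]'

```text
clock: 13.22
eef_pos: [597.1, 199.4, 30.0]
tool_rot: [-3.131, -0.006, 2.888]
force: [-13.2, -15.1, 16.2]
width: 53.3
gripper_force: 65.7
```

```bash
python3 look.py
python3 - <<'E'
from m import *
im,_=get_image("scene"); cv2.imwrite("pics/sc5.png",cv2.resize(im[250:390,300:460,::-1],None,fx=4,fy=4,interpolation=cv2.INTER_CUBIC))
E
```

```text
tcp [597.1 199.4  30. ] force [-13.2 -15.1  16.2] clock 13.225
disc [597.9 200.3] ztop 53.681948665194405 slopes [ 0.0026636  -0.00918484]
board [597.8 204.8] [116.2 121.4] 3.3293633460998535
board scene [598.1 198.9] [109.6 110. ] 3.1281509399414062
```

View pics/sc5.png

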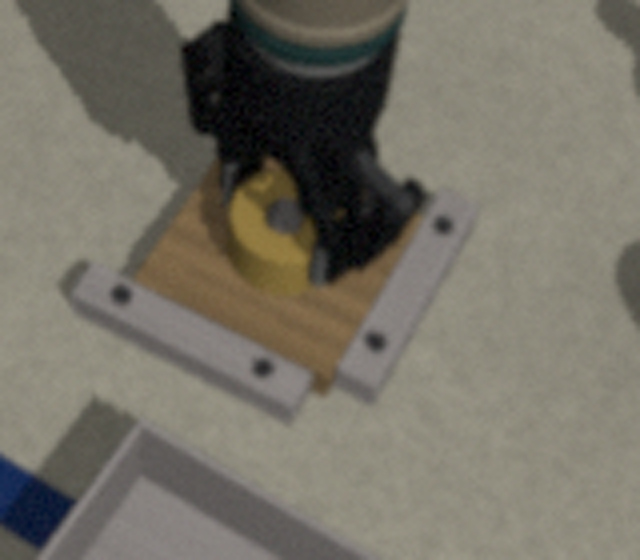

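View pics/wl.png

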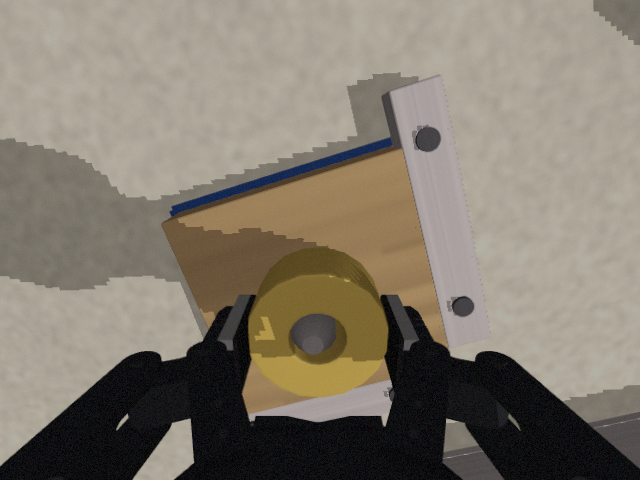

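The two pictures show the board tight against both fences: the left fence at wrist (440,230), the far fence at the bottom, and the blue tape parallel to the near edge. One short hold to confirm it is steady.

>>> play_rows --series '[[[0,0,0,0,0,0,0.8],[0,0,0,0,0,0,0.8],[0,0,0,0,0,0,0.8],[0,0,0,0,0,0,0.8]]]'

```text
clock: 13.88
eef_pos: [597.1, 199.4, 30.1]
tool_rot: [-3.131, -0.006, 2.888]
force: [-12.8, -13.7, 14.2]
width: 53.4
gripper_force: 65.7
```

Run:
```python
from m import *
s=ctrl.read_state(); print(np.round(s["eef_pos"],1),np.round(s["force"],1),np.abs(s["qd"]).max())
for n in ("scene",):
    C=cam(n); im,d=get_image(n); W=cloud(C,d); h=cv2.cvtColor(im,cv2.COLOR_RGB2HSV)
    P=W[(d>0)&(abs(W[...,2]-20)<5)&(h[...,1]<45)&(np.hypot(W[...,0]-600,W[...,1]-200)<130)]
    for nm,m in (("far",(P[:,0]>640)&(P[:,1]<245)),("left",(P[:,1]>245)&(P[:,0]<640))):
        r=cv2.minAreaRect(P[m][:,:2].astype(np.float32)); print(nm,np.round(r[0],1),np.round(r[1],1),r[2])
    m=(d>0)&(np.hypot(W[...,0]-597,W[...,1]-199)<85)&(abs(W[...,2]-22)<6)&(h[...,1]>60)&(h[...,0]<30)
    r=cv2.minAreaRect(W[m][:,:2].astype(np.float32)); print("board",r)
    q=W[m&(np.hypot(W[...,0]-597,W[...,1]-199)>40)]; print("board slopes",np.linalg.lstsq(np.c_[q[:,:2]-[597,199],np.ones(len(q))],q[:,2],rcond=None)[0])
```

```text
[597.1 199.4  30.1] [-12.8 -13.7  14.2] 0.0018903637692654679
far [662.6 184.5] [ 25.4 121. ] 2.1245551109313965
left [577.  264.2] [126.5  22. ] 2.9211161136627197
board ((598.3771362304688, 198.74639892578125), (108.04158020019531, 110.02027893066406), 3.3756136894226074)
board slopes [ 1.75342323e-03 -3.99614689e-03  2.14576061e+01]
```

```bash
python3 -c "
from cell import workorder
print(workorder.finish_job())"
```

```text
the job is handed in; nothing more can be done
None
```

I handed the job in with the cream-yellow disc seated over the pin, the board flush against both fences, and the gripper still pressing it there at about 13 N towards each fence (measured at the wrist); the hand-in returned no verdict.

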